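# Uncap a culture flask and show it to the inspection camera

## Robot

A 6-joint arm with a two-finger parallel gripper is mounted at the origin on the work surface. World frame = base frame: x ahead of the robot, y to its left, z up, the work surface at z = 0. Lengths are in m, angles in rad, forces in N, time in s.
With the tool pointing down it reaches from about 0.425 to 0.95 m from the base axis. Payload 3.5 kg.
Tool frame: the origin (TCP) lies at the very end of the fingers, on their centre line; the grasp point (between the pads) lies 19 mm behind it; z points along the fingers, y is the line along which they close (so a half turn about z gives the same grasp; the last joint's range is limited). The gripper opens to 85 mm and grips with 20 to 120 N. Pads are 22 mm wide; open, the fingers measure 114 mm over their backs; the gripper's body (76 mm by 85 mm) begins 54 mm behind the grasp point. The pads swing forward as they close: fully open they stand 13 mm farther back than shut.
Start: joints at [-1.488, 0.286, 1.577, -0, 1.279, -0.15], TCP at [0.156, -0.657, 0.231] pointing down, gripper open.
Joint ranges: [-2.77, 2.77], [-0.9, 2.22], [0.21, 2.48], [-1.53, 4.67], [0.24, 2.81], [-2.84, 2.84]. Speed limits (rad/s): [2.79, 2.79, 3.14, 3.14, 3.14, 3.14].

## Interface

Orientations are given as a unit quaternion [x, y, z, w].
In Python, from bench import env gives the robot as it stands. The module is installed in compiled form; this text tells all that it offers.
- The arm moves only by the tool servo_tool, never from a script. Its argument "increments" is a list of rows, each a list of 5 numbers: the shift along the world's x, y, z normalised to -1 to 1, where 1 is 0.25 m, then the turn about the world's z normalised to -1 to 1, where 1 is pi/2 rad, then the closure, from -1 (fully open) to 1 (shut). In form: [[dx, dy, dz, turn, claw], ...]. A call has 1 to 20 rows; each row is the pose to reach, as a shift and turn from the pose commanded when the call began; what a row does not reach only later rows make up. A row lasts 1/8 s, in which the tool goes at most 62.5 mm and 10.7 degrees, less where a joint would pass 70% of its speed; a pose out of reach is approached as far as the arm can. A call with a number of a shift or a turn outside -1 to 1 is refused whole. A call with a gripper value outside its range is refused whole. The fingers move at their own pace and stop on an object; "force" is the grip in N (left out, the last holds). Time passes only in rows, so rows that repeat a pose let the fingers close. It gives the time, the measured TCP pose, the force, the opening and the grip force at its end, in the units of the state.
- env.state(): the state, without advancing time (a new reading comes with each control period).
- env.capture(name): name is "side" or "top"; returns (picture, depth): 400x640x3 uint8, red, green, blue; 400x640 float32, m along the optical axis (not along the pixel's ray), 0 where there is no reading.
- env.camera_info(name): a dict with "camera_matrix" (3x3 intrinsics, pixels), "R" (3x3) and "t" (3): a world point X has camera coordinates R X + t. Camera axes: x right, y down, z forward; pixel columns grow to the right and rows downward; lengths in m; the calibration is good to about 2 mm. A picture is of the moment at which its call begins. camera_info takes no time and is no camera call.
- env.sign_off(): hands the job in; it is judged then, once.
The state is a dict: "time_s": time; "joint_pos": joint angles; "qvel": joint speeds; "joint_torque": joint torques, N m; "position": TCP position; "tool_rot": TCP orientation; "ft_force": force on the tool from outside, world axes, zero at the start; "moment": the same for the moment, N m; "finger_gap": finger opening in m; "gripper_force": force on a finger pad.
Only numpy, scipy, OpenCV 4.12 (cv2) and the standard library are available. Lean on these libraries where they do the work, as an engineer would, in place of code of your own. Each camera call takes 0.05 s, during which the arm holds its last target. There are 200 camera calls.

## Task

Lift the loose cap off the tall flask in the rack and set it, open side down, fully into the round recess of the cap holder. Only then take the tall flask out of the rack and, keeping it upright all the way, hold it still in the air before the inspection camera, the middle of its body on the lens axis 100 mm in front of the lens, one broad face squarely towards the lens. Finish while still holding it there in the gripper, resting on nothing, and leave the short flask and the other things on the bench where they are.

Things in the scene. Friction and masses are not known exactly. Their poses are not given: they have to be found in the camera images.
- flask: Tall clear plastic flask in either pocket of the rack, 14 mm deep with 1.5 mm play. Flat body 26 (its x) by 46 (y) by 80 mm high (z), then a round neck 19 mm across, 24 mm high. Origin: centre of its underside; z up along the neck. Broad faces look along its +x and -x; the narrow sides (+y, -y) are free for the fingers. 50 to 100 g.
- flask_mid (a point): The middle of the tall flask's body, 40 mm above its underside, on its axis.
- cap: White plastic cap standing loose on the tall flask's neck (no thread, 2 mm play all round): a round cup, open below, 28 mm outside and 23 mm inside diameter, 24 mm high. Origin: centre of its open lower rim, 3 mm above the flask's shoulder at the start; z up through the closed top. 15 g.
- rack: White plastic rack fixed to the bench, 150 (x) by 68 (y) by 24 mm high. Two rectangular pockets 29 (x) by 49 mm (y), 14 mm deep, their centres at x = -38 and +38 mm. Origin: centre of its underside. The flasks stand with their own axes along the rack's.
- cap_holder: Aluminium block fixed to the bench, 64 by 64 by 20 mm high, with a round recess 37 mm across and 8 mm deep in the middle of its top (recess floor 12 mm above the bench). Origin: centre of its underside.
- camera: Fixed inspection camera on a post on a white base plate 100 mm wide (y), 10 mm thick, from x = -120 to +70 mm; post and black camera head at x = 30 to 70 mm, up to 192 mm high. The lens looks level along -x, its axis 170 mm above the bench. A black ring on the plate lies below the view point. Origin: on the bench, 70 mm behind the view point, 30 mm behind the lens front.
- lens (a point): Centre of the lens front, 170 mm above the bench.
- view_point (a point): The point in the air on the lens axis, 100 mm in front of the lens, 170 mm above the bench, straight above the black ring on the plate. Its axes are those of the camera: x runs from here to the lens, z up.
- short_flask: Bystander: a short flask in the rack's other pocket, same 26 by 46 mm section but its body only 50 mm high, with a fixed white cap (77 mm high in all). Origin: centre of its underside.
- bottle: Bystander: a loose round reagent jar, 60 mm across, 75 mm high. Origin: centre of its underside.
- petri: Bystander: a loose, closed clear petri dish, 60 mm across, 18 mm high. Origin: centre of its underside.
- tip_box: Bystander: a loose white box of pipette tips, 80 by 120 by 53 mm high. Origin: centre of its underside.
Mind the look-alikes: they are no part of the job. Several things look just like the camera: the one meant starts farthest from the robot's base.

How it is judged:
On the way:
1. the cap stands in the recess of the holder, let go, while the tall flask still stands in the rack (horizontal distance between cap and cap_holder below 0.008 m and z of cap in the frame of cap_holder below 0.0155 m and angle between cap's own z axis and vertical below 0.15 rad and contact force between the fingers and cap below 0.05 N and distance of flask from where it was at the start of the episode below 0.012 m), for 0.2 s.
At the end, for the whole second after the job is handed in: The tall flask is held still in the fingers, touching nothing else, its body's middle within 20 mm of the view point, upright within 8 degrees, a broad face square to the lens within 10 degrees; the cap stands upright on the floor of the holder's recess (distance between flask_mid and view_point below 0.02 m and angle between flask's own z axis and vertical below 0.14 rad and angle between the x axis of flask and the x axis of camera, either way round below 0.17 rad and linear speed of flask below 0.02 m/s and contact force between the fingers and flask above 1 N and contact force between flask and camera below 0.05 N and horizontal distance between cap and cap_holder below 0.008 m and z of cap in the frame of cap_holder below 0.0155 m and angle between cap's own z axis and vertical below 0.15 rad); the arm keeps its last pose, push and grip.
It fails at once if the tall flask is tipped more than 30 degrees (angle between flask's own z axis and vertical above 0.52 rad).
It fails at once if the short flask is moved or tipped over (distance of short_flask from where it was at the start of the episode above 0.02 m or angle between short_flask's own z axis and vertical above 0.3 rad).
It fails at once if the jar, the petri dish or the tip box is moved more than 30 mm (distance of any of bottle, petri, tip_box from where it was at the start of the episode above 0.03 m).
It also fails if it takes over 58 s, if anything falls off the work surface, if the arm or the gripper's body presses on something with over 40 N, if the wrist force passes 120 N, or if a joint passes its speed limit or range.

## Working session

There is one attempt and no reset: what is moved stays moved. The work goes in short steps, Python scripts to look and compute and a tool call to move; the robot and the scene stay as the last step left them, time stands still between calls to the robot, and variables do not carry over. Pictures are saved under pics/ and viewed, at most 10 in all, crops included, and the job is handed in when it is done.

Besides the shell and the picture viewer there is one more tool, called after "Request:" in YAML: its name, and indented under it one key for each argument. servo_tool: Moves the arm, as the interface text tells. Its arguments: {"type":"object","properties":{"increments":{"type":"array"},"force":{"type":"number"}},"required":["increments"]}

```bash
mkdir -p pics; cat > h.py <<'E'
import numpy as np, cv2
from bench import env
def cap(n,tag):
    p,d=env.capture(n); cv2.imwrite(f'pics/{tag}.png',p[:,:,::-1]); np.save(f'pics/{tag}.npy',d); return p,d
def w(n,u,v,z):
    c=env.camera_info(n);K=np.array(c['camera_matrix']);R=np.array(c['R']);t=np.array(c['t'])
    return R.T@(np.linalg.inv(K)@[u,v,1]*z-t)
def onz(n,u,v,h):
    a=w(n,u,v,0.);b=w(n,u,v,1.);s=(h-a[2])/(b[2]-a[2]);return a+s*(b-a)
def pts(n,d):
    c=env.camera_info(n);K=np.array(c['camera_matrix']);R=np.array(c['R']);t=np.array(c['t'])
    v,u=np.indices(d.shape);r=np.stack([u,v,np.ones_like(u)],-1)@np.linalg.inv(K).T
    return (r*d[...,None]-t)@R
def proj(n,X):
    c=env.camera_info(n);q=np.array(c['camera_matrix'])@(np.array(c['R'])@X+np.array(c['t']));return q[:2]/q[2]
E
python3 - <<'E'
from h import *
for n in('side','top'):
    cap(n,n+'0');c=env.camera_info(n);R=np.array(c['R']);print(n,-R.T@np.array(c['t']),R[2],c['camera_matrix'])
print(env.state())
E
```

```text
side [0.35529095 1.03251452 1.08025237] [ 0.10182658 -0.72061111 -0.68582139] [[497.70413646   0.         313.28925911]
 [  0.         497.70413646 200.00083232]
 [  0.           0.           1.        ]]
top [0.42683888 0.06264767 1.32343585] [ 4.99068887e-02 -9.79715683e-04 -9.98753394e-01] [[423.95004815   0.         310.21406339]
 [  0.         423.95004815 197.23527357]
 [  0.           0.           1.        ]]
{'time_s': 0.1, 'joint_pos': array([-1.48801368e+00,  2.87137139e-01,  1.57808069e+00, -3.77787188e-06,
        1.27867014e+00, -1.49995386e-01]), 'qvel': array([ 2.21739141e-04, -1.55460831e-03, -3.92322050e-03,  4.64673451e-04,
       -3.98488341e-04,  2.65396708e-05]), 'joint_torque': array([ 7.37707778e-04, -4.07297587e+01, -2.93696898e+01, -1.53426495e-04,
        3.45578774e-03, -4.34187385e-06]), 'position': array([ 0.15568806, -0.65614984,  0.23001837]), 'tool_rot': array([ 9.93233723e-01,  1.16126887e-01,  3.67540824e-05, -1.14707035e-03]), 'ft_force': array([ 0.15709936, -0.14339151,  0.10057743]), 'moment': array([-0.00859716,  0.03482036,  0.01639653]), 'gripper_force': 0.0, 'finger_gap': 0.08549741144029371}
```

View pics/side0.png

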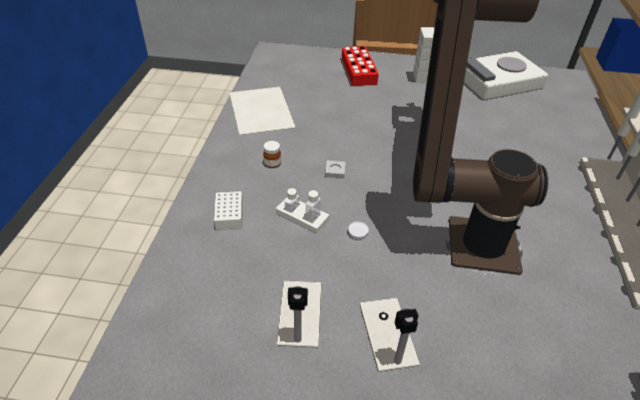

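View pics/top0.png

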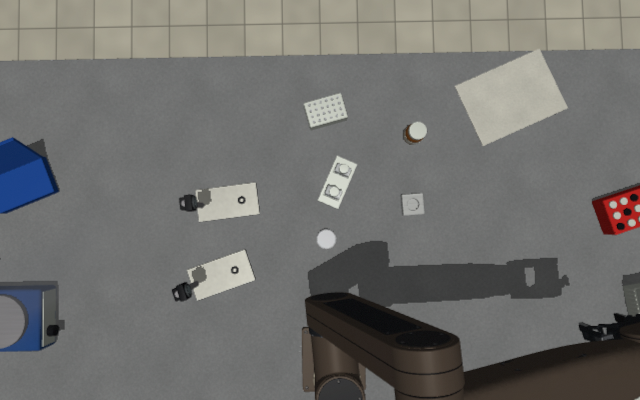

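The side picture shows the rack near (302,213), with the tall flask on its right at (313,200) and the short one at (292,197). The holder is at (335,169), and the two cameras are at (298,310) and (400,330). In the top picture the rack is at (338,182), the holder at (413,204), and the view rings at (242,200) and (235,270). I'll enlarge these areas.

```bash
python3 - <<'E'
from h import *
a=cv2.imread('pics/top0.png');s=cv2.imread('pics/side0.png')
f=lambda i,x,y,ww,hh,k:cv2.resize(i[y:y+hh,x:x+ww],None,fx=k,fy=k,interpolation=cv2.INTER_CUBIC)
A=f(a,310,150,120,75,6.5); B=f(s,270,150,80,90,6.5)  # 780x487 
cv2.imwrite('pics/c1.png',A)
cv2.imwrite('pics/c2.png',B)
C=f(a,170,170,100,50,8);cv2.imwrite('pics/c3.png',C)
D=np.load('pics/top0.npy')
P=pts('top',D)
for n,u,v in[('ringA',242,200),('ringB',235,270),('base plate A',220,215),('headA',188,203),('headB',181,292),('holder corner',405,197),('rack mid',338,182),('bottle',417,130),('petri',326,239)]:
    print(n,D[v,u],P[v,u].round(4))
E
```

```text
ringA 1.3173455 [0.488  0.2734 0.0073]
ringB 1.3007183 [0.2732 0.2963 0.0132]
base plate A 1.3115927 [0.4427 0.3415 0.0107]
headA 1.1303383 [0.4741 0.3876 0.1937]
headB 1.1235667 [0.2386 0.4087 0.1887]
holder corner 1.3068709 [ 0.4873 -0.2308  0.0182]
rack mid 1.3040341 [ 0.5371 -0.025   0.0234]
bottle 1.2605542 [ 0.6834 -0.2598  0.0744]
petri 1.3026035 [0.3628 0.0153 0.0161]
```

View pics/c1.png

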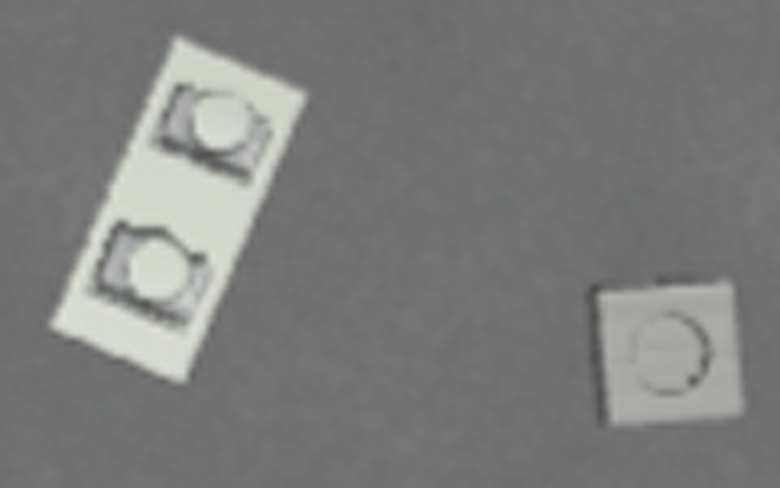

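View pics/c2.png

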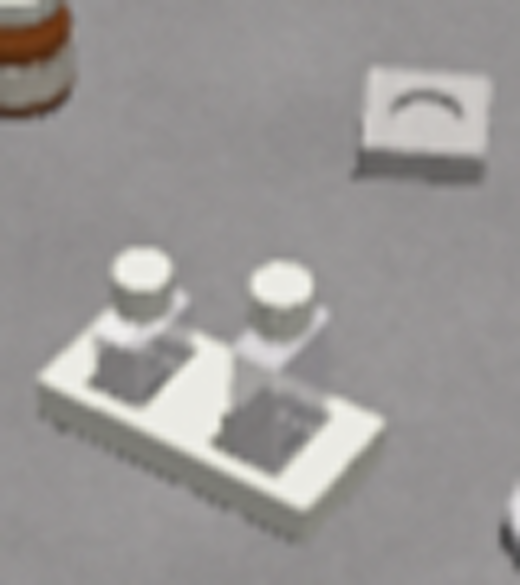

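View pics/c3.png

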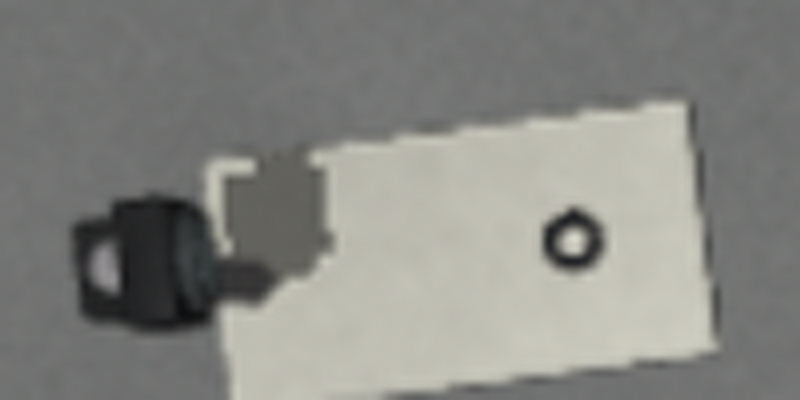

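c1 (top, enlarged) shows the tall flask's cap at crop (160,268), the rack corners, and the holder recess at (671,355). c2 (side) shows the tall flask's cap top at (282,284) and the holder's top face. c3 shows camera A's ring at (574,240) and plate corners at (687,100), (717,350) and (208,160).

```bash
python3 - <<'E'
from h import *
q=lambda x,y,x0,y0,k:((x+.5)/k-.5+x0,(y+.5)/k-.5+y0)
T=lambda x,y:q(x,y,310,150,6.5); S=lambda x,y:q(x,y,270,150,6.5); C=lambda x,y:q(x,y,170,170,8)
def M(n):
    c=env.camera_info(n);return np.array(c['camera_matrix'])@np.c_[np.array(c['R']),np.array(c['t'])]
def tri(a,b):
    X=cv2.triangulatePoints(M('top'),M('side'),np.array(a)[:,None],np.array(b)[:,None])[:,0];return X[:3]/X[3]
print('cap tall tri',tri(T(160,268),S(282,284)).round(4),'short',tri(T(223,123),S(142,268)).round(4))
ht=[(597,290),(735,282),(745,413),(607,424)]
hs=[(487,163),(361,152),(370,67),(492,74)]
# match by nearest at z=.02
for a in ht:
    A=onz('top',*T(*a),.02); 
    b=min(hs,key=lambda b:np.linalg.norm(onz('side',*S(*b),.02)-A)); print('hold',A.round(4),tri(T(*a),S(*b)).round(4))
print('recess ctr',onz('top',*T(671,355),.02).round(4),'mean',np.mean([onz('top',*T(*a),.02) for a in ht],0).round(4),np.mean([onz('side',*S(*a),.02) for a in hs],0).round(4))
r=np.array([onz('top',*T(*a),.024) for a in[(177,37),(308,95),(187,382),(50,327)]])
print('rack',r.round(4),r.mean(0).round(4)); 
for a in [(38,378),(385,425),(305,513)]:print('rack side',onz('side',*S(*a),.024).round(4))
d=(r[0]+r[1]-r[2]-r[3])/2;d/=np.linalg.norm(d);print('rack x dir',d,np.degrees(np.arctan2(d[1],d[0])),'pocket low',(r.mean(0)-.038*d).round(4))
print('rack sizes',np.linalg.norm(r[0]-r[1]),np.linalg.norm(r[1]-r[2]))
ring=onz('top',*C(574,240),.010);p=[onz('top',*C(*a),.010) for a in[(687,100),(717,350),(208,160)]]
print('ring',ring.round(4),'plate',np.round(p,4))
x=p[2]-p[0];y=p[0]-p[1]
print(np.degrees(np.arctan2(x[1],x[0])),np.degrees(np.arctan2(y[1],y[0]))+90,np.linalg.norm(y),np.linalg.norm(x))
for nm in('top','side'):
    D=np.load(f'pics/{nm}0.npy');P=pts(nm,D)
    m=(P[...,2]>.112)&(P[...,2]<.140)&(np.hypot(P[...,0]-.5,P[...,1]+.01)<.1)&(D>0);print(nm,m.sum(),P[m].mean(0).round(4),P[m].max(0).round(3),P[m].min(0).round(3))
D=np.load('pics/top0.npy');P=pts('top',D);m=(P[...,2]>.13)&(P[...,2]<.25)&(np.hypot(P[...,0]-.48,P[...,1]-.36)<.09)&(D>0)
h=P[m];print('head',h.mean(0),h.max(0),h.min(0))
E
```

```text
cap tall tri [ 0.5039 -0.0073  0.1169] short [ 0.572  -0.0387  0.0874]
hold [ 0.496  -0.2196  0.02  ] [ 0.4955 -0.2204  0.0169]
hold [ 0.4986 -0.2851  0.02  ] [ 0.499  -0.2849  0.0206]
hold [ 0.4365 -0.2879  0.02  ] [ 0.436  -0.287   0.0233]
hold [ 0.4325 -0.2225  0.02  ] [ 0.4315 -0.2233  0.0166]
recess ctr [ 0.4646 -0.2537  0.02  ] mean [ 0.4659 -0.2538  0.02  ] [ 0.4651 -0.2532  0.02  ]
rack [[ 0.6198 -0.0231  0.024 ]
 [ 0.591  -0.0846  0.024 ]
 [ 0.456  -0.0242  0.024 ]
 [ 0.4832  0.0399  0.024 ]] [ 0.5375 -0.023   0.024 ]
rack side [ 0.6202 -0.0236  0.024 ]
rack side [ 0.4561 -0.0207  0.024 ]
rack side [0.484  0.0408 0.024 ]
rack x dir [ 0.91043563 -0.41365078  0.        ] -24.43437848933654 pocket low [ 0.5029 -0.0073  0.024 ]
rack sizes 0.06789615119262354 0.14779761820118645
ring [0.4893 0.2751 0.01  ] plate [[0.5429 0.2307 0.01  ]
 [0.4456 0.2203 0.01  ]
 [0.5231 0.4168 0.01  ]]
96.0821216246762 96.10115852422678 0.09781507521518543 0.1872074545948843
top 74 [ 0.5022 -0.0066  0.1163] [0.516 0.005 0.122] [ 0.489 -0.018  0.112]
side 57 [ 0.5031 -0.004   0.1159] [0.515 0.01  0.12 ] [ 0.488 -0.019  0.113]
head [0.47443753 0.38914852 0.18464902] [0.4976457  0.41529991 0.19652541] [0.45292879 0.3707692  0.15012827]
```

Request:
servo_tool:
  increments:
    - [0.15,0.15,0,0.1,-1]
    - [0.35,0.35,0,0.2,-1]
    - [0.5,0.5,0,0.3,-1]
    - [0.65,0.65,0,0.4,-1]
    - [0.8,0.8,0,0.5,-1]
    - [0.9,0.9,0,0.6,-1]
    - [1,1,0,0.7,-1]
    - [1,1,0,0.8,-1]
    - [1,1,0,0.8,-1]

```text
time_s: 1.23
position: [0.4059, -0.4061, 0.2308]
tool_rot: [0.736, 0.677, 0.0, -0.0]
ft_force: [0.1, -0.3, -0.7]
finger_gap: 0.0857
gripper_force: 0.0
```

Request:
servo_tool:
  increments:
    - [0.05,0.15,0,0.1,-1]
    - [0.15,0.35,0,0.2,-1]
    - [0.2,0.55,0,0.3,-1]
    - [0.28,0.75,0,0.4,-1]
    - [0.35,0.9,0,0.5,-1]
    - [0.388,1,0,0.6,-1]
    - [0.388,1,0,0.7,-1]
    - [0.388,1,0,0.781,-1]
    - [0.388,1,0,0.781,-1]

```text
time_s: 2.35
position: [0.5025, -0.1571, 0.2311]
tool_rot: [0.213, 0.977, 0.0, -0.0]
ft_force: [-0.4, -0.9, -0.4]
finger_gap: 0.0853
gripper_force: 0.0
```

Request:
servo_tool:
  increments:
    - [0,0.1,0,0,-1]
    - [0,0.25,0,0,-1]
    - [0,0.4,0,0,-1]
    - [0,0.55,0,0,-1]
    - [0,0.6,0,0,-1]
    - [0,0.6,-0.1,0,-1]
    - [0,0.6,-0.2,0,-1]
    - [0,0.6,-0.28,0,-1]
    - [0,0.6,-0.28,0,-1]
    - [0,0.6,-0.28,0,-1]

```text
time_s: 3.6
position: [0.5033, -0.0074, 0.1622]
tool_rot: [0.212, 0.977, -0.0, 0.001]
ft_force: [-0.5, 0.1, 0.1]
finger_gap: 0.0855
gripper_force: 0.0
```

```bash
python3 - <<'E'
from h import *
s=env.state();print(s['position'],s['time_s'],s['joint_pos'])
from scipy.spatial.transform import Rotation as Ro
m=Ro.from_quat(s['tool_rot']).as_matrix();print(np.degrees(np.arctan2(m[1,1],m[0,1])))
p,d=cap('side','s1')
cv2.imwrite('pics/s1c.png',cv2.resize(p[120:250,240:370,::-1],None,fx=4.5,fy=4.5,interpolation=cv2.INTER_CUBIC))
E
```

```text
[ 0.50331672 -0.0074167   0.16215807] 3.6 [-2.16459115e-01 -2.59137346e-02  2.05487391e+00 -2.01028142e-04
  1.11143591e+00 -1.36015112e+00]
65.53382824966354
```

View pics/s1c.png

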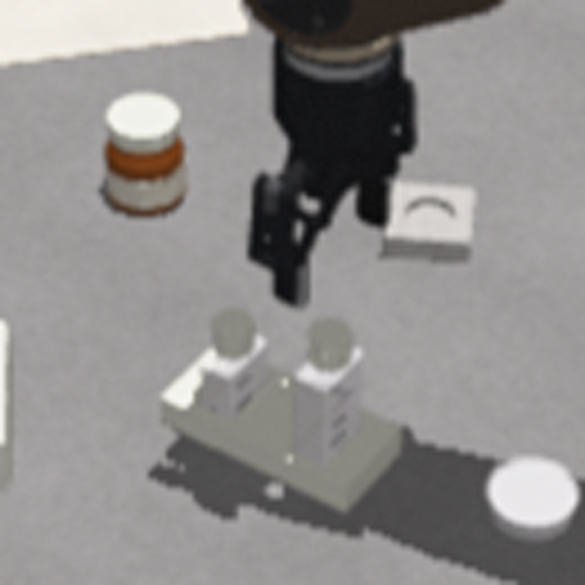

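The open fingers straddle the cap of the tall flask, seen at crop (330,345). I'll descend and grip.

Request:
servo_tool:
  increments:
    - [0,0,-0.08,0,-1]
    - [0,0,-0.16,0,-1]
    - [0,0,-0.232,0,-1]
    - [0,0,-0.232,0,-1]
    - [0,0,-0.232,0,0]
    - [0,0,-0.232,0,1]
    - [0,0,-0.232,0,1]
    - [0,0,-0.232,0,1]
    - [0,0,-0.232,0,1]
    - [0,0,-0.232,0,1]
    - [0,0,-0.232,0,1]
    - [0,0,-0.232,0,1]
  force: 20

```text
time_s: 5.15
position: [0.5033, -0.0069, 0.1041]
tool_rot: [0.211, 0.977, 0.0, 0.001]
ft_force: [-1.7, 0.4, 5.2]
finger_gap: 0.0274
gripper_force: 20.0
```

Request:
servo_tool:
  increments:
    - [0,0,0.03,0,1]
    - [0,0,0.06,0,1]
    - [0,0,0.1,0,1]
    - [0,0,0.15,0,1]
    - [0,0,0.22,0,1]
    - [0,0,0.3,0,1]
    - [0,0,0.4,0,1]
    - [0,0,0.4,0,1]
    - [-0.01,-0.1,0.4,0,1]
    - [-0.03,-0.2,0.4,0,1]
    - [-0.05,-0.35,0.4,0,1]
    - [-0.08,-0.5,0.4,0,1]
    - [-0.1,-0.65,0.4,0,1]
    - [-0.12,-0.8,0.4,0,1]
    - [-0.14,-0.92,0.4,0,1]
    - [-0.152,-0.986,0.4,0,1]
    - [-0.152,-0.986,0.4,0,1]
    - [-0.152,-0.986,0.4,0,1]

```text
time_s: 7.4
position: [0.4648, -0.2523, 0.203]
tool_rot: [0.211, 0.978, 0.0, -0.0]
ft_force: [0.5, 0.7, -0.3]
finger_gap: 0.0275
gripper_force: 19.8
```

Request:
servo_tool:
  increments:
    - [0,0,-0.12,0,1]
    - [0,0,-0.24,0,1]
    - [0,0,-0.36,0,1]
    - [0,0,-0.48,0,1]
    - [0,0,-0.56,0,1]
    - [0,0,-0.6,0,1]
    - [0,0,-0.6,0,1]
    - [0,0,-0.6,0,1]

```text
time_s: 8.4
position: [0.4655, -0.2535, 0.0544]
tool_rot: [0.211, 0.978, -0.0, 0.001]
ft_force: [0.8, 0.2, -0.1]
finger_gap: 0.0275
gripper_force: 19.8
```

```bash
python3 - <<'E'
from h import *
p,d=cap('side','s2');t,e=cap('top','t2')
f=lambda i,x,y,ww,hh,k:cv2.resize(i[y:y+hh,x:x+ww,::-1],None,fx=k,fy=k,interpolation=cv2.INTER_CUBIC)
a=f(p,280,130,80,100,5);b=f(t,370,160,80,100,5)
cv2.imwrite('pics/m2.png',np.hstack([a,b])); print(env.state()['position'],env.state()['finger_gap'])
E
```

```text
[ 0.46546944 -0.25372425  0.05449458] 0.02717260811453499
```

View pics/m2.png

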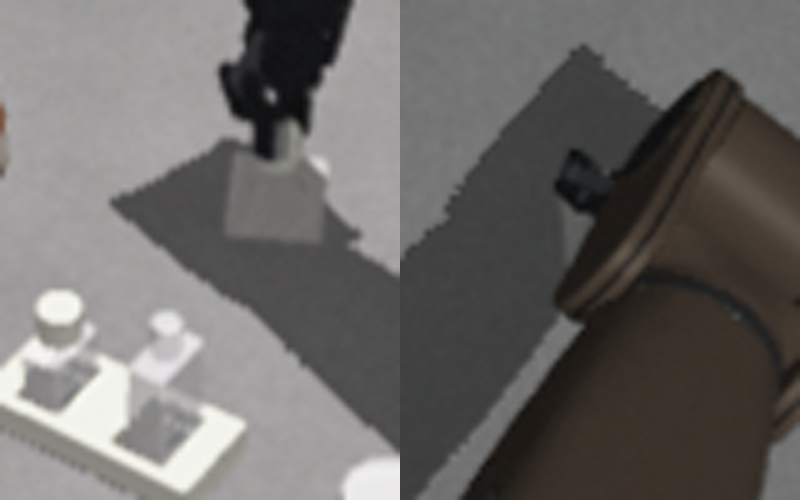

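The cap is held over the holder (crop (285,145)), and the flask still stands with its neck bare. I'll lower it into the recess.

Request:
servo_tool:
  increments:
    - [0,0,-0.03,0,1]
    - [0,0,-0.06,0,1]
    - [0,0,-0.08,0,1]
    - [0,0,-0.1,0,1]
    - [0,0,-0.11,0,1]
    - [0,0,-0.12,0,1]
    - [0,0,-0.12,0,1]
    - [0,0,-0.12,0,1]

```text
time_s: 9.5
position: [0.4648, -0.2533, 0.0234]
tool_rot: [0.211, 0.977, -0.0, 0.0]
ft_force: [0.5, 0.1, -0.1]
finger_gap: 0.0274
gripper_force: 19.8
```

Request:
servo_tool:
  increments:
    - [0,0,-0.003,0,1]
    - [0,0,-0.006,0,1]
    - [0,0,-0.006,0,1]
    - [0,0,-0.006,0,1]

```text
time_s: 10.0
position: [0.4649, -0.2534, 0.0231]
tool_rot: [0.211, 0.977, 0.0, -0.0]
ft_force: [-2.7, 1.4, 7.3]
finger_gap: 0.0275
gripper_force: 20.4
```

Request:
servo_tool:
  increments:
    - [0,0,-0.006,0,0.3]
    - [0,0,-0.006,0,0]
    - [0,0,-0.006,0,-0.5]
    - [0,0,-0.006,0,-1]
    - [0,0,-0.006,0,-1]
    - [0,0,-0.006,0,-1]
    - [0,0,-0.006,0,-1]
    - [0,0,-0.006,0,-1]
    - [0,0,0.1,0,-1]
    - [0,0,0.25,0,-1]
    - [0,0,0.45,0,-1]
    - [0,0,0.65,0,-1]
    - [0,0,0.8,0,-1]
    - [0,0.2,0.8,0,-1]
    - [0.03,0.4,0.8,0,-1]
    - [0.06,0.6,0.8,0,-1]
    - [0.1,0.8,0.8,0,-1]
    - [0.152,0.986,0.8,0,-1]
    - [0.152,0.986,0.8,0,-1]
    - [0.152,0.986,0.8,0,-1]

```text
time_s: 12.5
position: [0.5026, -0.0068, 0.2217]
tool_rot: [0.211, 0.978, -0.0, -0.0]
ft_force: [0.3, -1.1, -0.3]
finger_gap: 0.0854
gripper_force: 0.0
```

```bash
python3 - <<'E'
from h import *
p,d=cap('side','s3');t,e=cap('top','t3')
f=lambda i,x,y,ww,hh,k:cv2.resize(i[y:y+hh,x:x+ww,::-1],None,fx=k,fy=k,interpolation=cv2.INTER_CUBIC)
cv2.imwrite('pics/m3.png',np.hstack([f(p,280,130,80,100,5),f(t,380,160,80,100,5)])); print(env.state()['position'])
for n,D in(('side',d),('top',e)):
    P=pts(n,D);m=(np.hypot(P[...,0]-.465,P[...,1]+.2535)<.03)&(P[...,2]>.029)&(P[...,2]<.1)&(D>0);print(n,m.sum(),P[m].mean(0).round(4),P[m].max(0).round(4),P[m].min(0).round(4))
E
```

```text
[ 0.5025857  -0.00766028  0.22172492]
side 42 [ 0.4643 -0.2489  0.0348] [ 0.4769 -0.2334  0.04  ] [ 0.4526 -0.2651  0.0293]
top 70 [ 0.4642 -0.2529  0.0347] [ 0.4769 -0.239   0.0417] [ 0.4524 -0.2672  0.029 ]
```

View pics/m3.png

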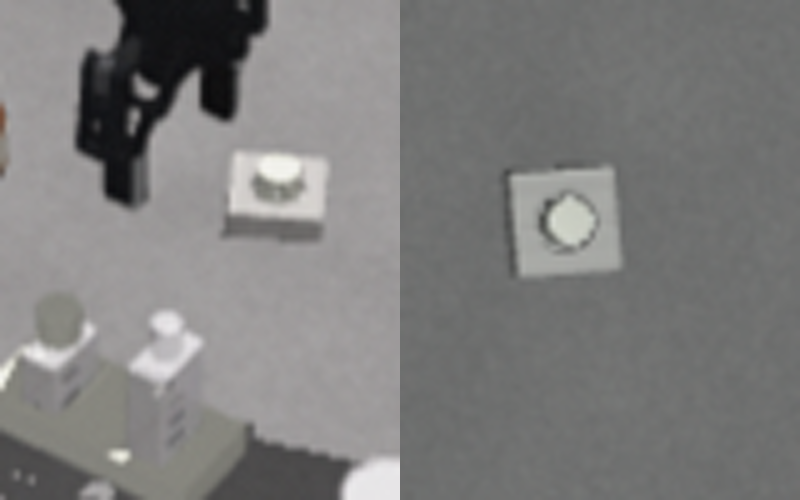

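The cap sits centred in the recess (top picture crop (571,220), top about 36 mm high). Next is the flask.

Request:
servo_tool:
  increments:
    - [0,0,-0.12,0,-1]
    - [0,0,-0.25,0,-1]
    - [0,0,-0.38,0,-1]
    - [0,0,-0.5,0,-1]
    - [0,0,-0.58,0,-1]
    - [0,0,-0.64,0,-1]
    - [0,0,-0.686,0,-1]
    - [0,0,-0.686,0,-1]
    - [0,0,-0.686,0,-0.5]
    - [0,0,-0.686,0,0]
    - [0,0,-0.686,0,0.3]
    - [0,0,-0.686,0,1]
    - [0,0,-0.686,0,1]
    - [0,0,-0.686,0,1]
    - [0,0,-0.686,0,1]
    - [0,0,-0.686,0,1]
  force: 40

```text
time_s: 14.6
position: [0.5036, -0.0068, 0.0512]
tool_rot: [0.211, 0.977, 0.0, 0.001]
ft_force: [0.1, 0.4, 5.3]
finger_gap: 0.0454
gripper_force: 42.0
```

Request:
servo_tool:
  increments:
    - [0,0,0.03,0,1]
    - [0,0,0.07,0,1]
    - [0,0,0.12,0,1]
    - [0,0,0.2,0,1]
    - [0,0,0.3,0,1]
    - [0,0,0.4,0,1]
    - [0,0,0.48,0,1]
    - [0,0,0.48,0,1]
    - [0,0.06,0.48,-0.05,1]
    - [0,0.14,0.48,-0.1,1]
    - [0,0.22,0.48,-0.17,1]
    - [-0.01,0.3,0.48,-0.24,1]
    - [-0.02,0.38,0.48,-0.31,1]
    - [-0.03,0.46,0.48,-0.38,1]
    - [-0.04,0.54,0.48,-0.45,1]
    - [-0.05,0.62,0.48,-0.52,1]
    - [-0.055,0.7,0.48,-0.59,1]
    - [-0.055,0.76,0.48,-0.64,1]
    - [-0.055,0.8,0.48,-0.661,1]
    - [-0.055,0.8,0.48,-0.661,1]

```text
time_s: 17.1
position: [0.4881, 0.1935, 0.1691]
tool_rot: [0.668, 0.744, -0.001, -0.001]
ft_force: [-0.1, -0.4, -0.3]
finger_gap: 0.0457
gripper_force: 41.5
```

Request:
servo_tool:
  increments:
    - [0,0.06,0,0,1]
    - [0,0.12,0,0,1]
    - [0,0.2,0,0,1]
    - [0,0.26,0,0,1]
    - [0,0.3,0,0,1]
    - [0,0.328,0,0,1]
    - [0,0.328,0,0,1]
    - [0,0.328,0,0,1]
    - [0,0.328,0,0,1]

```text
time_s: 18.23
position: [0.4891, 0.2748, 0.1703]
tool_rot: [0.668, 0.744, -0.0, 0.0]
ft_force: [-0.6, 0.6, -0.7]
finger_gap: 0.0454
gripper_force: 41.5
```

```bash
python3 - <<'E'
from h import *
from scipy.spatial.transform import Rotation as Ro
s=env.state();m=Ro.from_quat(s['tool_rot']).as_matrix();print(s['position'],np.degrees(np.arctan2(m[1,1],m[0,1])),s['finger_gap'],s['gripper_force'])
p,d=cap('side','s4');t,e=cap('top','t4')
f=lambda i,x,y,ww,hh,k:cv2.resize(i[y:y+hh,x:x+ww,::-1],None,fx=k,fy=k,interpolation=cv2.INTER_CUBIC)
cv2.imwrite('pics/m4.png',np.hstack([f(p,250,190,100,125,4),f(p,250,140,100,125,4)]))
print('flask mid/bottom/top px',[proj('side',np.array([.489,.275,z])).round(1) for z in(.17,.13,.21)])
for n,D in(('side',d),('top',e)):
    P=pts(n,D);q=(np.hypot(P[...,0]-.465,P[...,1]+.2535)<.03)&(P[...,2]>.029)&(P[...,2]<.1)&(D>0);print(n,q.sum(),P[q].mean(0) if q.any() else '')
E
```

```text
[0.48905998 0.27482698 0.17031897] 6.101790148979527 0.04544246985134818 41.4672714471817
flask mid/bottom/top px [array([300.9, 256.6]), array([300.9, 267.3]), array([300.9, 245.4])]
side 0 
top 67 [ 0.46420087 -0.25290551  0.03553575]
```

View pics/m4.png

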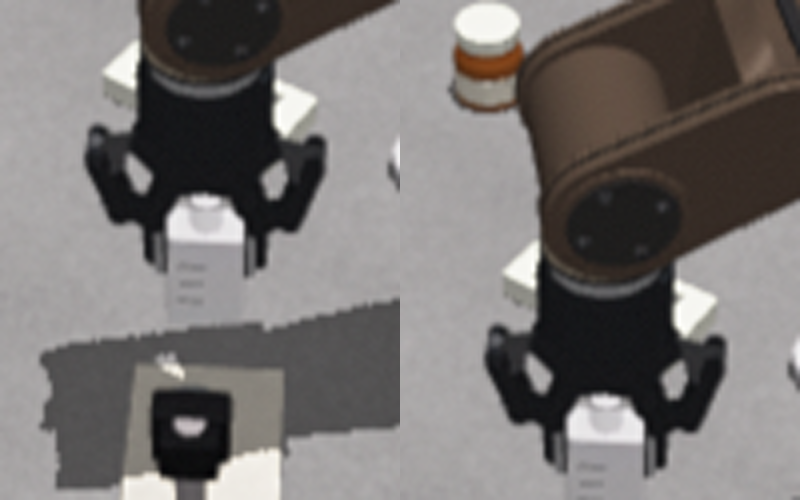

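The picture shows the flask upright in the fingers before camera A, its body's middle at about side pixel (301,259), which matches the view point's projection. The cap is still in the recess.

```bash
python3 -c "
from bench import env
print(env.sign_off())"
```

```text
the job is handed in; nothing more can be done
None
```

The cap is in the holder's recess and the tall flask is held upright at the view point, a broad face to the lens; I handed the job in at about 18 s of the 58 s allowed, and sign-off returned no verdict.

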